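Pack the two shutter wedges head to tail in the organiser tray

TASK

Put the two short wooden wedges away in the low pink tray that has been taken out of the drawer organiser: lay both flat on its floor, side by side and head to tail (the thick end of one beside the thin end of the other, slanting sides facing each other), so that together they fill the tray.

Things in the scene. Friction and masses are not known exactly. Their poses are not given: they have to be found in the camera images.
- wedge_a: Short stubby wedge of light wood on its side, 45 mm high, 66 mm long (x); from above a trapezium 42 mm thick at the +x end, 12 mm at the -x end. Origin: underside, mid length, mid thickness. Straight side at y = -13.5 mm; slanting side from y = -1.5 (thin end) to +28.5 mm (thick end). End faces flat, upright, square to x: can be gripped lengthwise, near y = -6 mm. Lies at any heading, about 55 g.
- wedge_b: Second short wedge, same shape, size, origin and axes as wedge_a (66 mm long, 42 mm thick at +x, 12 mm at -x, 45 mm high, straight side at y = -13.5 mm), lying at its own place and heading. A longer slimmer wedge (115 mm) and a plain rectangular block (66 by 30 mm) of the same wood lie nearby and are not needed.
- tray: Low open pink tray, fixed, 98 (x) by 86 (y) mm, 14 mm high; inside 90 (x) by 78 (y) mm, floor 4 mm up; small pull tab at -x. Origin: centre of underside. The wedges lie along its x, centres 17.5 mm either side of the middle, straight sides to the walls, 8 mm spare at each wall and between; the same way round they do not fit. They stand 35 mm above the rim: fingers on their ends can stay above it.
There are look-alikes about, which are no part of the job. Leave any red look-alike of the wedge_b alone.

How it is judged:
By the outcome, as a careful person would: the job done as asked, in the order asked, and still so for the second after the job is handed in, with the robot touching nothing.
It also fails if it takes over 54 s, if anything falls off the work surface, if the arm or the gripper's body presses on something with over 40 N, if the wrist force passes 120 N, or if a joint passes its speed limit or range.

ROBOT

A 6-joint arm with a two-finger parallel gripper is mounted at the origin on the work surface. World frame = base frame: x ahead of the robot, y to its left, z up, the work surface at z = 0. Lengths are in m, angles in rad, forces in N, time in s.
With the tool pointing down it reaches from about 0.15 to 0.775 m from the base axis. Payload 6.1 kg.
Tool frame: the origin (TCP) lies at the very end of the fingers, on their centre line; the grasp point (between the pads) lies 19 mm behind it; z points along the fingers, y is the line along which they close (so a half turn about z gives the same grasp; the last joint's range is limited). The gripper opens to 85 mm and grips with 20 to 120 N. Pads are 22 mm wide; open, the fingers measure 114 mm over their backs; the gripper's body (76 mm by 85 mm) begins 54 mm behind the grasp point. The pads swing forward as they close: fully open they stand 13 mm farther back than shut.
Start: joints at [-1.114, 0.126, -0.04, 1.405, 0, 1.571], TCP at [0.232, -0.471, 0.231] pointing down, gripper open.
Joint ranges: [-2.72, 2.72], [-0.95, 1.95], [-1.27, 1.35], [-1.78, 2.02], [-1.46, 1.47], [-3.14, 3.14]. Speed limits (rad/s): [2.39, 2.39, 3.01, 3.14, 3.14, 3.14].

INTERFACE

Orientations are given as a unit quaternion [w, x, y, z].
In Python, from bench import arm gives the robot as it stands.
- The arm moves only by the tool arm_command, never from a script. Its argument "series" is a list that holds one entry, the list of rows, each a list of 5 numbers: the gripper command: -1 is shut, 1 is fully open, values between are in proportion, then the shift along the tool's x, y, z scaled (see below), then the turn about the tool's z scaled (see below). In form: [[[grip, tx, ty, tz, yaw], ...]]. A call has 1 to 10 rows; each row shifts and turns the commanded pose from where the row before left it, along the tool's axes as they then stand; what a row does not reach is not made up. The controller multiplies each number of a shift by 100 mm and each number of a turn by 45 degrees. A row lasts 1/10 s, in which the tool goes at most 50 mm and 8.59 degrees, less where a joint would pass 70% of its speed; a pose out of reach is approached as far as the arm can. A call with a number of a shift or a turn outside -1 to 1 is refused whole. A call with a gripper value outside its range is refused whole. The fingers move at their own pace and stop on an object; "grip_force" is the grip in N (left out, the last holds). Time passes only in rows, so rows that do not move let the fingers close. It gives the time, the measured TCP pose, the force, the opening and the grip force at its end, in the units of the state.
- arm.observe(): the state, without advancing time (a new reading comes with each control period).
- arm.snapshot(name): name is "scene" or "top" or "wrist"; returns a dict with "pixels" (384x512x3 uint8, red, green, blue), "mtx" (3x3 intrinsics, pixels), "rvec" (rotation vector, rad) and "tvec" (3), from world to camera coordinates, as OpenCV has them; the wrist camera has in their place "tool_from_camera" (4x4, takes a point from camera to tool coordinates, whose origin is the TCP and whose axes are the flange's). Camera axes: x right, y down, z forward; pixel columns grow to the right and rows downward; lengths in m; the calibration is good to about 2 mm. A picture is of the moment at which its call begins: read the wrist's pose just before it. There is no depth.
- arm.finish_job(): hands the job in; it is judged then, once.
The state is a dict: "t": time; "qpos": joint angles; "joint_vel": joint speeds; "effort": joint torques, N m; "eef_pos": TCP position; "tcp_rot": TCP orientation; "force": force on the tool from outside, world axes, zero at the start; "ft_torque": the same for the moment, N m; "gripper_width": finger opening in m; "gripper_force": force on a finger pad.
Only numpy, scipy, OpenCV 4.12 (cv2) and the standard library are available. Lean on these libraries where they do the work, as an engineer would, in place of code of your own. Each camera call takes 0.05 s, during which the arm holds its last target. There are 200 camera calls.

## Working session

There is one attempt and no reset: what is moved stays moved. The work goes in short steps, Python scripts to look and compute and a tool call to move; the robot and the scene stay as the last step left them, time stands still between calls to the robot, and variables do not carry over. Pictures are saved under pics/ and viewed, at most 10 in all, crops included, and the job is handed in when it is done.

Besides the shell and the picture viewer there is one more tool, called by a JSON object that holds its "op" and its "data". arm_command: Moves the arm, as the interface text tells. Shifts and turns lie within -1 to 1; 1 stands for 100 mm of shift or 45 degrees of turn. Its arguments: {"type":"object","properties":{"series":{"type":"array","items":{"type":"array","items":{"type":"array","items":{"type":"number"}}}},"grip_force":{"type":"number"}},"required":["series"]}

```bash
mkdir -p pics; cat > h.py <<'E'
import numpy as np, cv2
from bench import arm
def snap(n,save):
    s=arm.snapshot(n); cv2.imwrite('pics/'+save,cv2.cvtColor(s['pixels'],cv2.COLOR_RGB2BGR)); return s
def cam(s):
    if 'rvec' in s:
        R=cv2.Rodrigues(np.array(s['rvec'],float))[0]; t=np.array(s['tvec'],float).ravel()
        return R.T,-R.T@t
def back(K,Rwc,c,uv,z):
    d=Rwc@np.linalg.inv(K)@np.array([uv[0],uv[1],1.]); return c+d*(z-c[2])/d[2]
E
python3 - <<'E'
from h import *
import pickle
for n in('top','scene'):
    s=snap(n,n+'0.png'); pickle.dump(s,open(n+'.pkl','wb')); print(n,s['mtx'],cam(s))
    im=cv2.imread(f'pics/{n}0.png'); cv2.imwrite(f'pics/{n}0b.png',cv2.resize(im,(800,600),interpolation=cv2.INTER_CUBIC))
o=arm.observe();print(o)
E
```

```text
top [[450.21006077   0.         259.7069524 ]
 [  0.         450.21006077 191.23416069]
 [  0.           0.           1.        ]] (array([[ 0.06397689, -0.97395274,  0.21753855],
       [-0.99793908, -0.0635199 ,  0.00910024],
       [ 0.00495483, -0.21767243, -0.97600931]]), array([ 0.30640405, -0.05530587,  1.04924155]))
scene [[388.97400176   0.         257.33544526]
 [  0.         388.97400176 193.89349388]
 [  0.           0.           1.        ]] (array([[-0.51168334,  0.51914963, -0.68459026],
       [ 0.85902135,  0.32415074, -0.39624312],
       [ 0.01620097, -0.79082865, -0.61182315]]), array([1.10059918, 0.26547239, 0.53855918]))
{'t': 0.1, 'qpos': array([-1.11404143e+00,  1.26338787e-01, -4.04878277e-02,  1.40536803e+00,
       -1.08986271e-05,  1.57077331e+00]), 'joint_vel': array([ 0.00055837, -0.00244222,  0.00185953,  0.00123579, -0.0011155 ,
        0.00097788]), 'effort': array([-1.31331959e-03, -4.36903703e+01,  3.53605771e+01,  1.37311386e-02,
       -8.90639694e-05,  7.99305582e-06]), 'eef_pos': array([ 0.23139001, -0.47087345,  0.23060508]), 'tcp_rot': array([-6.79770952e-04,  9.74032174e-01,  2.26408560e-01, -1.63587180e-04]), 'force': array([-0.40288901,  1.00108496,  0.64823152]), 'ft_torque': array([0.00297032, 0.02123908, 0.02394459]), 'gripper_force': 0.0, 'gripper_width': 0.0851637165354097}
```

View pics/top0b.png

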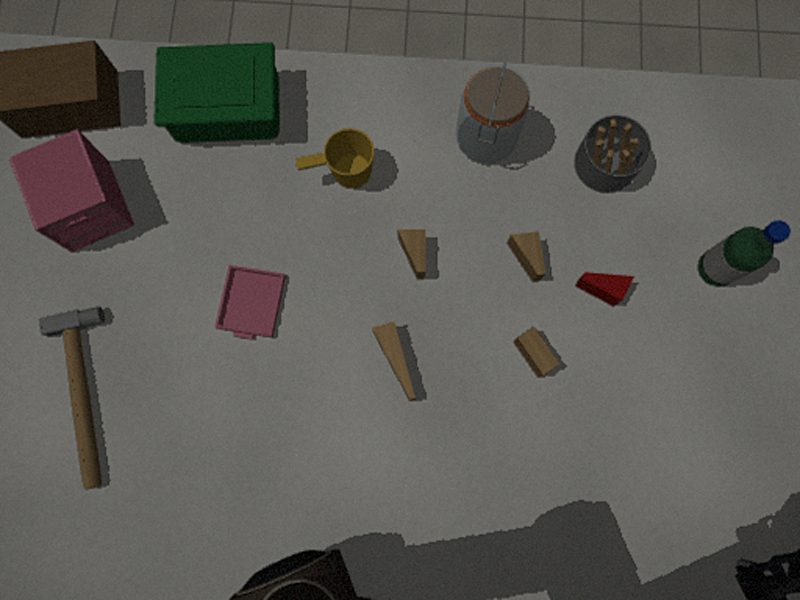

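View pics/scene0b.png

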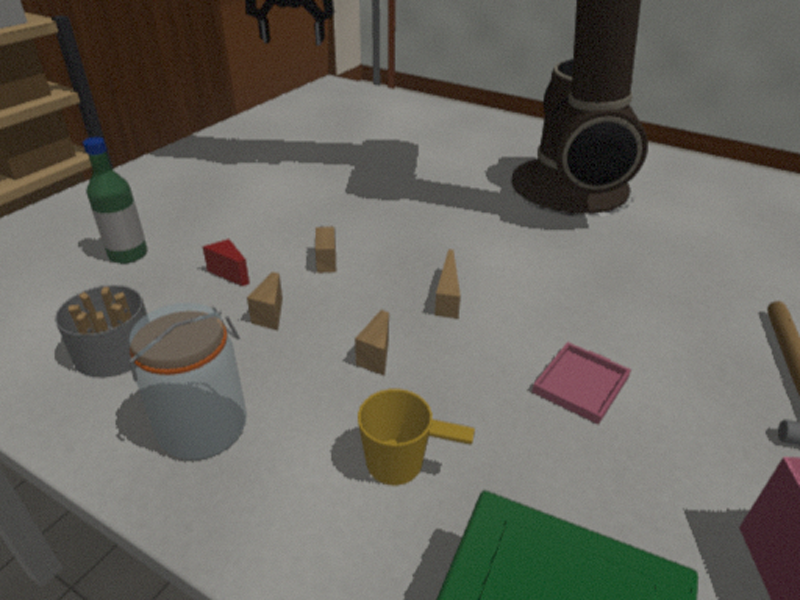

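The top view shows two short wooden wedges at about (413,253) and (527,256). The long wedge is at (398,360), the rectangular block at (540,352), the red look-alike at (606,287) and the tray at (251,302). The two short plain-wood trapezia fit the description. I'll confirm that in an enlarged crop.

```bash
python3 - <<'E'
import cv2,numpy as np
im=cv2.imread('pics/top0.png')
a=cv2.resize(im[140:185,248:358],None,fx=7,fy=7,interpolation=cv2.INTER_CUBIC)
b=cv2.resize(im[163:221,132:190],None,fx=4.8,fy=4.8,interpolation=cv2.INTER_CUBIC)
c=np.zeros((600,800,3),np.uint8);c[:a.shape[0],:a.shape[1]]=a;c[320:320+b.shape[0],:b.shape[1]]=b
cv2.imwrite('pics/crop.png',cv2.convertScaleAbs(c,alpha=1.4))
E
```

```text
(no output)
```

View pics/crop.png

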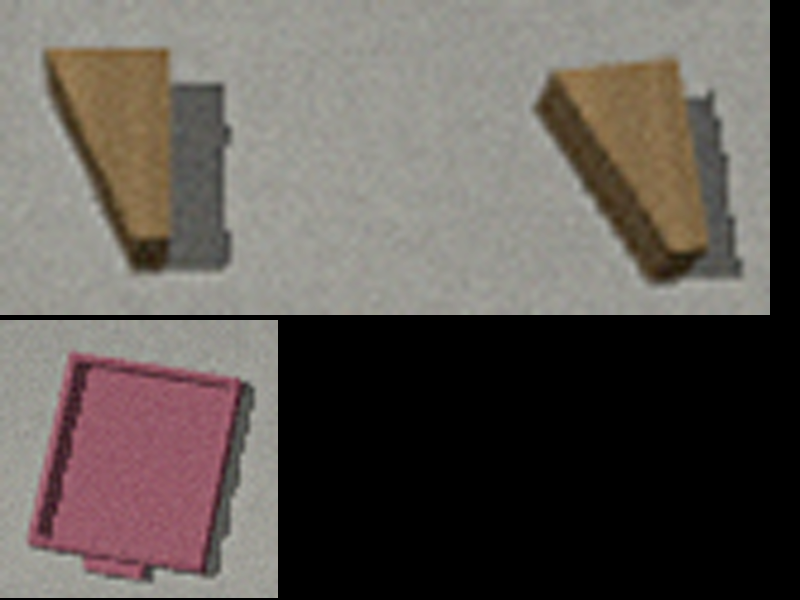

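The crop confirms two plain-wood short wedges. Both have their thick end up and straight side to the right. The tray's tab is at its bottom edge, which is -x.

```bash
cat >> h.py <<'E'
W=np.array([[33,28.5],[33,-13.5],[-33,-13.5],[-33,-1.5]])/1e3
T=np.array([[49,43],[49,-43],[-49,-43],[-49,43]])/1e3
def fit(P,Q):
    pc,qc=P.mean(0),Q.mean(0);H=(P-pc).T@(Q-qc);a=np.arctan2(H[0,1]-H[1,0],H[0,0]+H[1,1])
    R=np.array([[np.cos(a),-np.sin(a)],[np.sin(a),np.cos(a)]]);t=qc-R@pc
    return t,np.degrees(a),np.linalg.norm(P@R.T+t-Q,axis=1)*1e3
def tool():
    o=arm.observe();w,x,y,z=o['tcp_rot']
    from scipy.spatial.transform import Rotation as Ro
    return o,Ro.from_quat([x,y,z,w]).as_matrix()
def goto(p,h):  # units needed: shift in tool axes, turn so tool y has heading h (deg)
    o,R=tool();d=R.T@(np.array(p)-o['eef_pos']);c=np.degrees(np.arctan2(R[1,1],R[0,1]))
    dh=(h-c+180)%360-180
    print('shift units',np.round(d*10,3),'yaw units',round(-dh/45,3),'cur head',round(c,2),'pos',np.round(o['eef_pos'],4),'q',np.round(o['qpos'],2),'t',o['t'])
E
python3 - <<'E'
from h import *
import pickle
s=pickle.load(open('top.pkl','rb'));K=s['mtx'];R,c=cam(s)
def px(l,k,u0,v0): return [((x+.5)/k-.5+u0,(y+.5)/k-.5+v0) for x,y in l]
for n,l,P,z in(('L',px([(46,49),(169,49),(168,237),(134,237)],7,248,140),W,.045),('R',px([(557,73),(678,60),(706,246),(671,252)],7,248,140),W,.045),('T',px([(72,33),(241,60),(205,253),(30,223)],4.8,132,163),T,.014)):
    Q=np.array([back(K,R,c,p,z)[:2] for p in l]);t,a,e=fit(P,Q);print(n,t,a,e)
    r=np.radians(a);g=t+np.array([np.sin(r),-np.cos(r)])*.006;print(' grip',g);goto([*g,.15],a)
print(arm.snapshot('wrist')['tool_from_camera'])
E
```

```text
L [ 0.60554594 -0.05579019] 3.3252459154116205 [1.00937992 0.52917121 0.87895317 0.60524057]
 grip [ 0.60589397 -0.06178009]
shift units [ 5.165 -2.019  0.809] yaw units -1.492 cur head -63.83 pos [ 0.2314 -0.4709  0.2306] q [-1.11  0.13 -0.04  1.41 -0.    1.57] t 0.1
R [ 0.61181847 -0.22939258] 9.574115578310945 [1.18122207 0.54883326 1.12566639 0.25693201]
 grip [ 0.61281641 -0.23530901]
shift units [ 4.462 -0.431  0.807] yaw units -1.631 cur head -63.83 pos [ 0.2314 -0.4709  0.2306] q [-1.11  0.13 -0.04  1.41 -0.    1.57] t 0.1
T [0.51997104 0.18789626] -5.304171162784088 [0.19182436 0.92055233 0.76831987 0.98121913]
 grip [0.51941638 0.18192195]
shift units [ 5.464 -4.587  0.812] yaw units -1.301 cur head -63.83 pos [ 0.2314 -0.4709  0.2306] q [-1.11  0.13 -0.04  1.41 -0.    1.57] t 0.1
[[-6.89172159e-04 -9.62642716e-01 -2.70773941e-01  6.71992434e-02]
 [ 9.99999435e-01 -4.44384598e-04 -9.65337256e-04  2.85128571e-04]
 [ 8.08947108e-04 -2.70774454e-01  9.62642478e-01 -1.43516214e-01]
 [ 0.00000000e+00  0.00000000e+00  0.00000000e+00  1.00000000e+00]]
```

{"op": "arm_command", "data": {"series": [[[1,0.446,-0.043,0.08,0],[1,0.446,-0.043,0.08,0],[1,0.446,-0.043,0.08,0],[1,0.446,-0.043,0.08,0],[1,0.446,-0.043,0.08,0],[1,0.446,-0.043,0.08,0],[1,0.446,-0.043,0.08,0],[1,0.446,-0.043,0.08,0],[1,0.446,-0.043,0.08,0],[1,0.446,-0.043,0.08,0]]], "grip_force": 30}}

```text
t: 1.15
eef_pos: [0.6142, -0.2345, 0.1506]
tcp_rot: [-0.0, 0.974, 0.227, -0.0]
force: [0.5, -1.0, -0.3]
gripper_width: 0.0852
gripper_force: 0.0
```

{"op": "arm_command", "data": {"series": [[[1,0,0,0,-0.181],[1,0,0,0,-0.181],[1,0,0,0,-0.181],[1,0,0,0,-0.181],[1,0,0,0,-0.181],[1,0,0,0,-0.181],[1,0,0,0,-0.181],[1,0,0,0,-0.181],[1,0,0,0,-0.181],[1,0,0,0,0]]]}}

```text
t: 2.15
eef_pos: [0.6127, -0.2358, 0.1508]
tcp_rot: [-0.0, 0.646, 0.763, -0.0]
force: [0.0, 0.6, -0.2]
gripper_width: 0.0854
gripper_force: 0.0
```

```bash
cat > w.py <<'E'
from h import *
import sys
n=sys.argv[1]
o,R=tool();s=snap('wrist',n+'.png');M=s['tool_from_camera'];Rw=R@M[:3,:3];c=o['eef_pos']+R@M[:3,3]
np.savez(n,K=s['mtx'],R=Rw,c=c)
im=cv2.imread(f'pics/{n}.png');cv2.imwrite(f'pics/{n}b.png',cv2.resize(im,(800,600),interpolation=cv2.INTER_CUBIC))
E
python3 w.py w1; python3 -c "
from h import *
goto([.6128,-.2353,.15],9.57)"
```

```text
shift units [0.005 0.002 0.009] yaw units -0.006 cur head 9.31 pos [ 0.6127 -0.2358  0.1509] q [-0.37  0.39  0.12  1.31  0.    1.04] t 2.2
```

View pics/w1b.png

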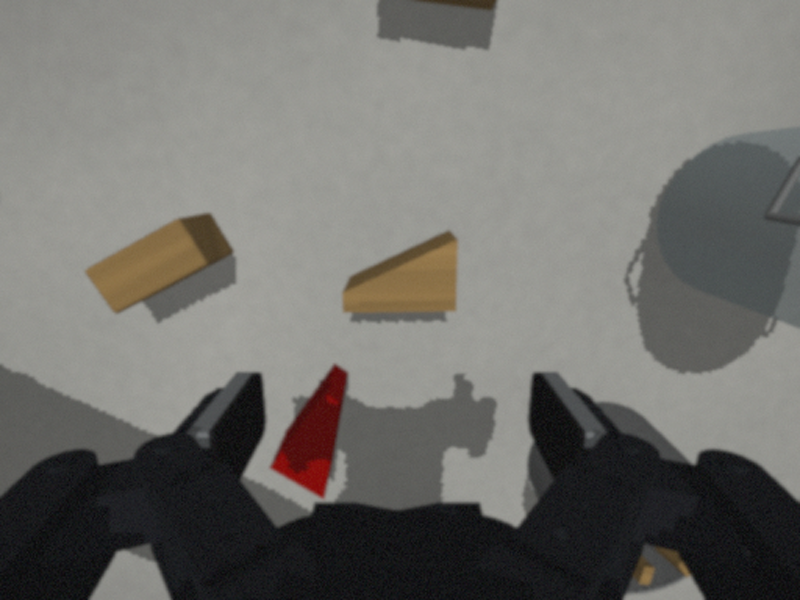

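The wrist view shows the wedge centred, with its top corners near (457,239), (456,311), (343,311) and (343,291). The red look-alike is below it at (315,430), clear of the finger paths.

```bash
cat > m.py <<'E'
from h import *
def wedge(n,l,P=W,z=.045,g=.006,zt=.013,flip=0):
    d=np.load(n+'.npz');Q=np.array([back(d['K'],d['R'],d['c'],((u+.5)*.64-.5,(v+.5)*.64-.5),z)[:2] for u,v in l])
    t,a,e=fit(P,Q);r=np.radians(a);q=t+np.array([np.sin(r),-np.cos(r)])*g;print(t,a,e,'grip',q);goto([*q,zt],a);return t,a
E
python3 -c "
from m import *
wedge('w1',[(457,239),(456,311),(343,311),(343,291)])"
```

```text
[ 0.61182635 -0.23020069] 9.743381528936725 [0.55772659 0.30545211 0.10252549 0.44857734] grip [ 0.61284176 -0.23611414]
shift units [-0.004  0.002  1.379] yaw units -0.01 cur head 9.31 pos [ 0.6127 -0.2358  0.1509] q [-0.37  0.39  0.12  1.31  0.    1.04] t 2.2
```

{"op": "arm_command", "data": {"series": [[[1,0,0,0.35,-0.01],[1,0,0,0.35,0],[1,0,0,0.35,0],[1,0,0,0.23,0],[1,0,0,0.1,0],[1,0,0,0,0],[-1,0,0,0,0],[-1,0,0,0,0],[-1,0,0,0,0],[-1,0,0,0,0]]], "grip_force": 30}}

```text
t: 3.2
eef_pos: [0.6141, -0.2363, 0.0152]
tcp_rot: [0.002, 0.643, 0.766, 0.001]
force: [-0.4, -0.3, 6.2]
gripper_width: 0.0654
gripper_force: 34.3
```

{"op": "arm_command", "data": {"series": [[[-1,0,0,0,0],[-1,0,0,0,0],[-1,0,0,-0.1,0],[-1,0,0,-0.3,0],[-1,0,0,-0.5,0],[-1,0,0,-0.5,0],[-1,0,0,0,0]]]}}

```text
t: 3.9
eef_pos: [0.6159, -0.237, 0.1625]
tcp_rot: [0.006, 0.643, 0.766, 0.002]
force: [0.4, -0.9, 0.5]
gripper_width: 0.0652
gripper_force: 33.7
```

```bash
cat > place.py <<'E'
from h import *
import sys
# place: tray pose t,a ; side -1 = wedge same way as tray (straight at -y), +1 = flipped
def place(t,a,side,z,off=.0235):
    r=np.radians(a); q=np.array(t)+side*off*np.array([-np.sin(r),np.cos(r)]); print(q);goto([*q,z],a+(180 if side>0 else 0))
E
python3 -c "
from place import *
place([.51997,.1879],-5.30,-1,.15)"
```

```text
[0.51779929 0.16450047]
shift units [ 4.125 -0.276  0.095] yaw units 0.338 cur head 9.92 pos [ 0.6159 -0.237   0.1625] q [-0.37  0.38  0.14  1.32 -0.    1.03] t 3.9
```

{"op": "arm_command", "data": {"series": [[[-1,0.2,-0.02,0,0],[-1,0.43,-0.03,0,0],[-1,0.43,-0.03,0,0],[-1,0.43,-0.03,0,0],[-1,0.43,-0.03,0,0],[-1,0.43,-0.03,0,0],[-1,0.43,-0.03,0,0],[-1,0.43,-0.03,0,0],[-1,0.43,-0.03,0,0],[-1,0.3,-0.02,0,0]]]}}

```text
t: 4.9
eef_pos: [0.5162, 0.1497, 0.1536]
tcp_rot: [-0.0, 0.643, 0.766, 0.0]
force: [1.3, -0.3, -0.9]
gripper_width: 0.0654
gripper_force: 33.6
```

{"op": "arm_command", "data": {"series": [[[-1,0.18,0,0,0.17],[-1,0,0,0,0.168],[-1,0,0,0,0],[-1,0,0,0,0]]]}}

```text
t: 5.3
eef_pos: [0.5141, 0.165, 0.1534]
tcp_rot: [0.0, 0.738, 0.675, -0.0]
force: [-0.3, -0.3, -1.1]
gripper_width: 0.0654
gripper_force: 33.6
```

```bash
python3 w.py w2; python3 -c "
from place import *
place([.51997,.1879],-5.30,-1,.15)"
```

```text
[0.51779929 0.16450047]
shift units [-0.     0.036  0.034] yaw units 0.003 cur head -5.16 pos [0.5142 0.1648 0.1534] q [ 0.31  0.16 -0.16  1.24 -0.    1.97] t 5.35
```

View pics/w2b.png

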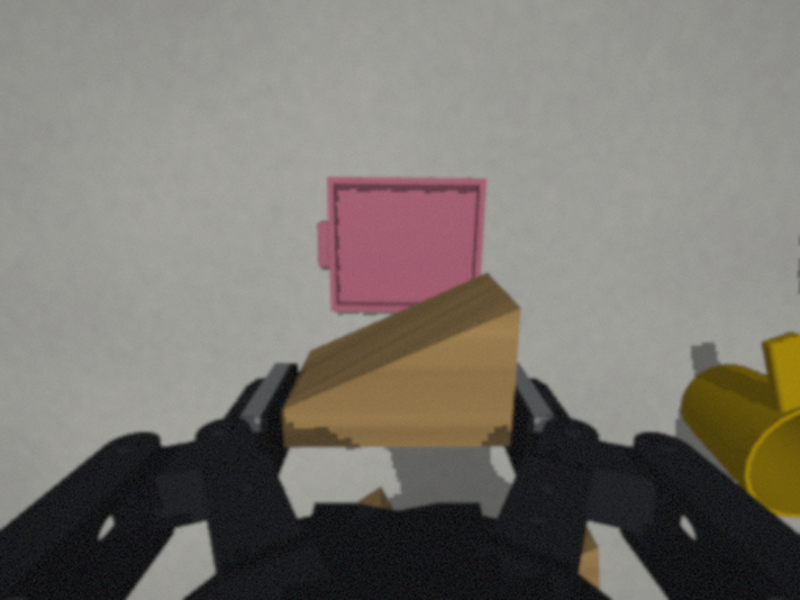

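The tray's rim corners are near (328,178), (486,180) and (331,310), with the tab on the left (-x). The held wedge's top face is at (520,307), (511,446), (284,445) and (285,410), with its thick end to +x.

```bash
python3 -c "
from m import *
wedge('w2',[(486,180),(331,310),(328,178)],T[[0,2,3]],.014)
wedge('w2',[(520,307),(511,446),(284,445),(285,410)],W,.1534+.0298)"
```

```text
[0.52079814 0.18805503] -6.087278106797204 [0.66732997 0.85210176 0.7271209 ] grip [0.52016188 0.18208886]
shift units [0.177 0.044 1.404] yaw units 0.021 cur head -5.16 pos [0.5142 0.1648 0.1534] q [ 0.31  0.16 -0.16  1.24 -0.    1.97] t 5.35
[0.51374233 0.17050908] -4.930804518301302 [0.41205185 0.24827458 0.5048142  0.78886948] grip [0.51322661 0.16453129]
shift units [-0.004 -0.009  1.404] yaw units -0.005 cur head -5.16 pos [0.5142 0.1648 0.1534] q [ 0.31  0.16 -0.16  1.24 -0.    1.97] t 5.35
```

{"op": "arm_command", "data": {"series": [[[-1,0.002,0.045,0,0.012],[-1,0,0,0.4,0],[-1,0,0,0.4,0],[-1,0,0,0.25,0],[-1,0,0,0.15,0],[-1,0,0,0.08,0],[-1,0,0,0.03,0],[-1,0,0,0,0],[-1,0,0,0,0]]]}}

```text
t: 6.25
eef_pos: [0.5196, 0.1651, 0.0233]
tcp_rot: [0.0, 0.742, 0.67, 0.001]
force: [0.7, 0.7, 0.1]
gripper_width: 0.0654
gripper_force: 33.6
```

```bash
python3 -c "
from place import *
place([.5213,.188],-5.8,-1,.0197)"
```

```text
[0.51892518 0.1646203 ]
shift units [-0.005 -0.006  0.036] yaw units -0.001 cur head -5.82 pos [0.5196 0.1651 0.0233] q [ 0.31  0.24 -0.36  0.96  0.    1.98] t 6.25
```

{"op": "arm_command", "data": {"series": [[[-1,-0.005,-0.006,0.02,0],[-1,0,0,0.015,0],[-1,0,0,0,0],[-1,0,0,0,0]]]}}

```text
t: 6.65
eef_pos: [0.5185, 0.1647, 0.0192]
tcp_rot: [0.0, 0.742, 0.67, 0.0]
force: [0.2, 0.0, 2.1]
gripper_width: 0.0655
gripper_force: 33.8
```

{"op": "arm_command", "data": {"series": [[[0.8,0,0,0,0],[1,0,0,0,0],[1,0,0,0,0],[1,0,0,0,0],[1,0,0,-0.1,0],[1,0,0,-0.3,0],[1,0,0,-0.4,0],[1,0,0,-0.5,0],[1,0,0,0,0]]]}}

```text
t: 7.55
eef_pos: [0.5214, 0.1656, 0.1567]
tcp_rot: [0.002, 0.742, 0.67, 0.005]
force: [0.2, 0.4, 0.4]
gripper_width: 0.0855
gripper_force: 0.0
```

```bash
python3 w.py w3; python3 -c "
from place import *
goto([.6059,-.0618,.15],3.33)"
```

```text
shift units [-2.172  1.081  0.036] yaw units -0.203 cur head -5.82 pos [0.5204 0.1652 0.1534] q [ 0.31  0.17 -0.16  1.23 -0.    1.98] t 7.6
```

View pics/w3b.png

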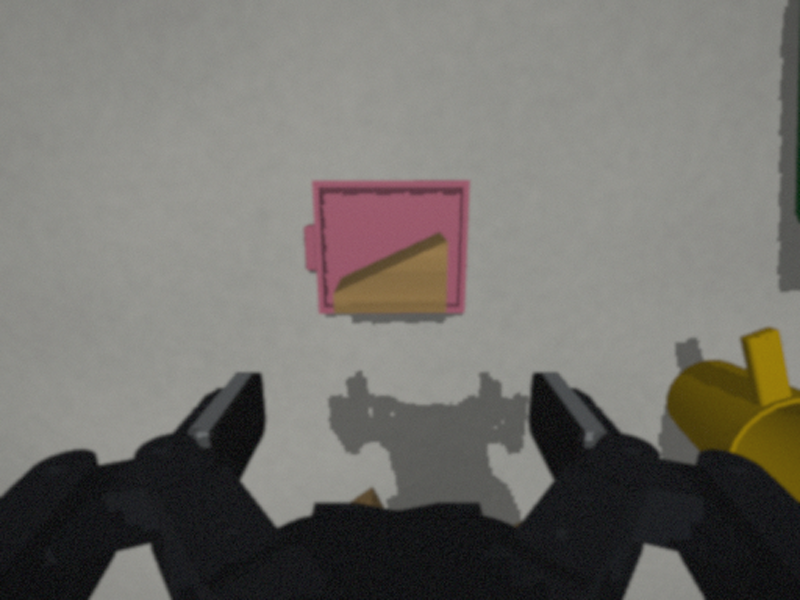

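The wedge lies inside the tray, with its top face at (446,240), (446,312), (334,313) and (335,291). The tray rim is at (470,181), (464,313), (320,313) and (313,181). Next is the second wedge.

```bash
python3 -c "
from m import *
wedge('w3',[(470,181),(464,313),(320,313),(313,181)],T[[0,1,2,3]],.014)
wedge('w3',[(446,240),(446,312),(334,313),(335,291)],W,.049)"
```

```text
[0.52100482 0.18837634] -5.89768855852129 [0.22995579 0.44866788 0.60796197 0.15063902] grip [0.52038831 0.18240809]
shift units [ 0.166 -0.028  1.405] yaw units 0.002 cur head -5.82 pos [0.5204 0.1652 0.1534] q [ 0.31  0.17 -0.16  1.23 -0.    1.98] t 7.6
[0.51793646 0.1706569 ] -5.505952913720941 [0.94319205 0.50295372 0.50437679 1.36148752] grip [0.51736076 0.16468459]
shift units [-0.013 -0.04   1.404] yaw units -0.007 cur head -5.82 pos [0.5204 0.1652 0.1534] q [ 0.31  0.17 -0.16  1.23 -0.    1.98] t 7.6
```

{"op": "arm_command", "data": {"series": [[[1,-0.37,0.18,0,0],[1,-0.43,0.21,0,0],[1,-0.43,0.21,0,0],[1,-0.43,0.21,0,0],[1,-0.3,0.16,0,0],[1,-0.2,0.11,0,0],[1,0,0,0,-0.1],[1,0,0,0,-0.1],[1,0,0,0,0],[1,0,0,0,0]]]}}

```text
t: 8.6
eef_pos: [0.6032, -0.0613, 0.1481]
tcp_rot: [-0.001, 0.688, 0.726, -0.0]
force: [0.0, -0.3, -0.4]
gripper_width: 0.0853
gripper_force: 0.0
```

```bash
python3 w.py w4; python3 -c "
from place import *
goto([.6059,-.0618,.15],3.33)"
```

```text
shift units [-0.008  0.026 -0.017] yaw units -0.005 cur head 3.1 pos [ 0.6033 -0.0611  0.1483] q [-0.1   0.29 -0.02  1.26  0.    1.42] t 8.65
```

View pics/w4b.png

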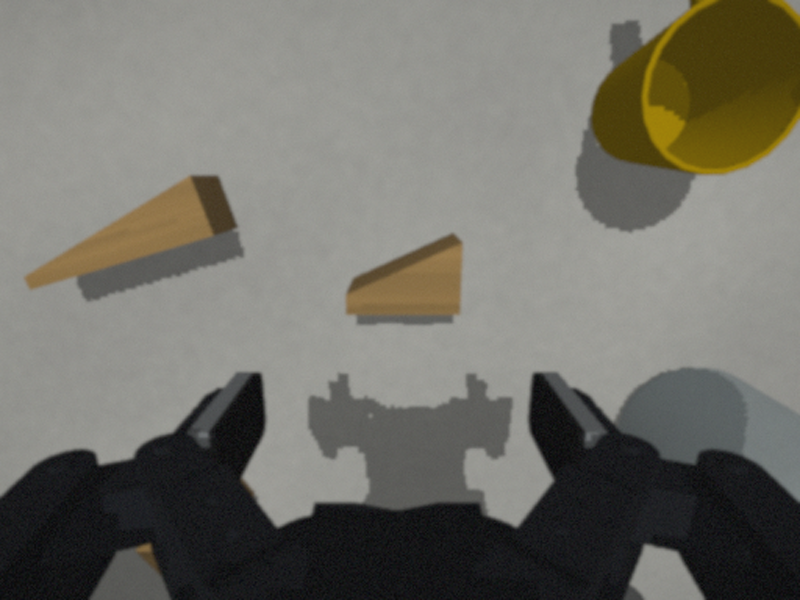

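The second wedge's top corners are at (462,241), (460,314), (346,314) and (347,293). The long wedge, cup and jar are all clear of the fingers.

```bash
python3 -c "
from m import *
wedge('w4',[(462,241),(460,314),(346,314),(347,293)])"
```

```text
[ 0.60528736 -0.05650069] 3.118468658673327 [0.49365527 0.30253823 0.3294319  0.83143108] grip [ 0.60561377 -0.0624918 ]
shift units [-0.015  0.023  1.353] yaw units -0.0 cur head 3.1 pos [ 0.6033 -0.0611  0.1483] q [-0.1   0.29 -0.02  1.26  0.    1.42] t 8.65
```

{"op": "arm_command", "data": {"series": [[[1,-0.015,0.023,0.35,0],[1,0,0,0.35,0],[1,0,0,0.35,0],[1,0,0,0.2,0],[1,0,0,0.1,0],[1,0,0,0,0],[-1,0,0,0,0],[-1,0,0,0,0],[-1,0,0,0,0],[-1,0,0,0,0]]]}}

```text
t: 9.65
eef_pos: [0.6073, -0.0628, 0.0155]
tcp_rot: [0.001, 0.687, 0.726, 0.001]
force: [-0.0, 0.0, 6.4]
gripper_width: 0.0653
gripper_force: 34.6
```

{"op": "arm_command", "data": {"series": [[[-1,0,0,0,0],[-1,0,0,0,0],[-1,0,0,-0.1,0],[-1,0,0,-0.3,0],[-1,0,0,-0.5,0],[-1,0,0,-0.5,0],[-1,0,0,-0.2,0],[-1,0,0,0,0]]]}}

```text
t: 10.45
eef_pos: [0.6078, -0.0629, 0.1788]
tcp_rot: [0.003, 0.687, 0.726, 0.002]
force: [1.0, 0.1, -0.8]
gripper_width: 0.0653
gripper_force: 33.8
```

```bash
python3 -c "
from place import *
place([.521,.1884],-5.8,1,.16)"
```

```text
[0.52337482 0.2117797 ]
shift units [ 2.79  -0.692  0.18 ] yaw units -3.801 cur head 3.18 pos [ 0.6078 -0.0629  0.1788] q [-0.1   0.29  0.05  1.32  0.    1.41] t 10.45
```

{"op": "arm_command", "data": {"series": [[[-1,0.2,-0.05,0,0],[-1,0.42,-0.1,0,0],[-1,0.42,-0.1,0,0],[-1,0.42,-0.1,0,0],[-1,0.42,-0.11,0,0],[-1,0.42,-0.11,0,0],[-1,0.3,-0.08,0,0],[-1,0.19,-0.042,0,0],[-1,0,0,0,-0.1],[-1,0,0,0,-0.18]]]}}

```text
t: 11.45
eef_pos: [0.5203, 0.2127, 0.1723]
tcp_rot: [-0.001, 0.601, 0.799, -0.001]
force: [0.5, 0.5, 0.0]
gripper_width: 0.0656
gripper_force: 33.8
```

{"op": "arm_command", "data": {"series": [[[-1,0,0,0,-0.18],[-1,0,0,0,-0.18],[-1,0,0,0,-0.18],[-1,0,0,0,-0.18],[-1,0,0,0,-0.18],[-1,0,0,0,-0.18],[-1,0,0,0,-0.18],[-1,0,0,0,-0.18],[-1,0,0,0,-0.18],[-1,0,0,0,-0.18]]]}}

```text
t: 12.45
eef_pos: [0.5206, 0.2117, 0.1723]
tcp_rot: [-0.001, -0.062, 0.998, -0.0]
force: [-0.2, 0.2, -0.5]
gripper_width: 0.0656
gripper_force: 33.8
```

{"op": "arm_command", "data": {"series": [[[-1,0,0,0,-0.18],[-1,0,0,0,-0.18],[-1,0,0,0,-0.18],[-1,0,0,0,-0.18],[-1,0,0,0,-0.18],[-1,0,0,0,-0.18],[-1,0,0,0,-0.18],[-1,0,0,0,-0.18],[-1,0,0,0,-0.18],[-1,0,0,0,-0.1]]]}}

```text
t: 13.45
eef_pos: [0.5206, 0.2117, 0.1723]
tcp_rot: [-0.001, -0.672, 0.741, 0.0]
force: [-0.4, 0.2, -0.3]
gripper_width: 0.0652
gripper_force: 33.8
```

```bash
python3 w.py w5; python3 -c "
from place import *
place([.521,.1884],-5.8,1,.0205)"
```

```text
[0.52337482 0.2117797 ]
shift units [-0.005 -0.03   1.519] yaw units 0.007 cur head 174.53 pos [0.5207 0.2117 0.1724] q [ 0.39  0.2  -0.08  1.29  0.   -1.09] t 13.5
```

View pics/w5b.png

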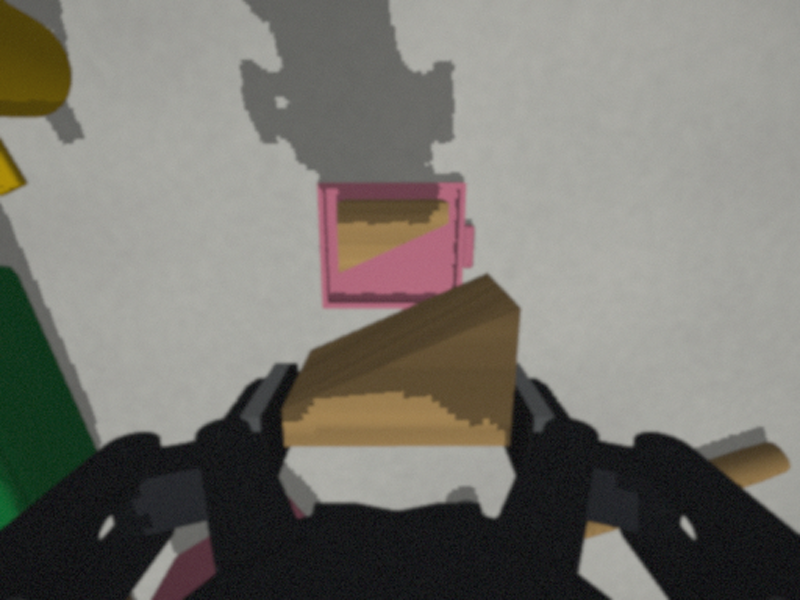

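The held wedge is over the tray's free half at (400,290). Its thick end points to the tab (-x), so it is head to tail with the first wedge, and the grip is unchanged. Lowering.

{"op": "arm_command", "data": {"series": [[[-1,-0.005,-0.02,0.1,0.007],[-1,0,0,0.4,0],[-1,0,0,0.4,0],[-1,0,0,0.3,0],[-1,0,0,0.15,0],[-1,0,0,0.1,0],[-1,0,0,0.04,0],[-1,0,0,0,0],[-1,0,0,0,0]]]}}

```text
t: 14.4
eef_pos: [0.5241, 0.2126, 0.0256]
tcp_rot: [0.001, -0.668, 0.744, -0.0]
force: [-0.6, -0.2, 0.4]
gripper_width: 0.0652
gripper_force: 33.8
```

```bash
python3 -c "
from place import *
place([.521,.1884],-5.8,1,.0197)"
```

```text
[0.52337482 0.2117797 ]
shift units [0.009 0.007 0.059] yaw units -0.008 cur head 173.84 pos [0.5241 0.2126 0.0256] q [ 0.39  0.28 -0.31  0.98  0.   -1.08] t 14.4
```

{"op": "arm_command", "data": {"series": [[[-1,0.009,0.012,0.03,-0.008],[-1,0,0,0.02,0],[-1,0,0,0.01,0],[-1,0,0,0,0],[-1,0,0,0,0]]]}}

```text
t: 14.9
eef_pos: [0.5224, 0.2116, 0.0196]
tcp_rot: [0.0, -0.671, 0.742, -0.0]
force: [-1.8, -1.2, 5.9]
gripper_width: 0.0653
gripper_force: 34.4
```

{"op": "arm_command", "data": {"series": [[[0.8,0,0,0,0],[1,0,0,0,0],[1,0,0,0,0],[1,0,0,0,0],[1,0,0,-0.1,0],[1,0,0,-0.3,0],[1,0,0,-0.4,0],[1,0,0,-0.5,0],[1,0,0,0,0]]]}}

```text
t: 15.8
eef_pos: [0.5255, 0.2129, 0.1569]
tcp_rot: [0.006, -0.671, 0.742, -0.002]
force: [0.7, -0.2, -0.1]
gripper_width: 0.0855
gripper_force: 0.0
```

```bash
python3 w.py w6
```

```text
(no output)
```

View pics/w6b.png

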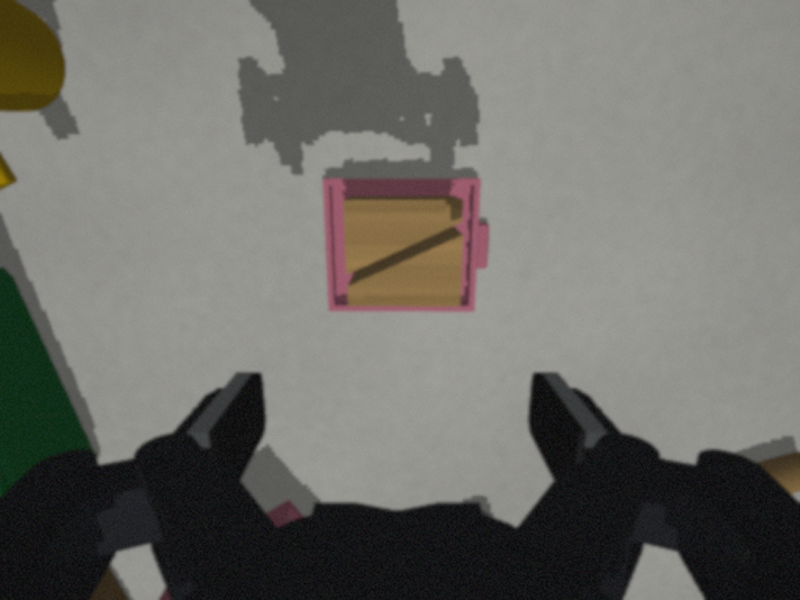

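Both wedges lie flat in the tray at (405,250), head to tail with slanting sides facing, and the gripper is clear of them.

```bash
python3 -c "
from bench import arm
print(arm.finish_job())"
```

```text
the job is handed in; nothing more can be done
None
```

Both short wedges are in the pink tray, flat and head to tail with their slanting sides facing, as the last wrist picture showed, and the job was handed in at about 16 s of the 54 s allowed.

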